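# Make up a sowing kit and a cuttings kit

## Robot

A 7-joint arm with a two-finger parallel gripper is mounted at the origin on the work surface; the furniture and walls round the work are solid. World frame = base frame: x ahead of the robot, y to its left, z up, the work surface at z = 0. Lengths are in m, angles in degrees, forces in N, time in s.
With the tool pointing down it reaches from about 0.425 to 0.875 m from the base axis. Payload 4.7 kg.
Tool frame: the origin (TCP) lies at the very end of the fingers, on their centre line; the grasp point (between the pads) lies 19 mm behind it; z points along the fingers, y is the line along which they close (so a half turn about z gives the same grasp; the last joint's range is limited). The gripper opens to 87 mm and grips with 3 to 60 N. Pads are 19 mm wide; open, the fingers measure 117 mm over their backs; the gripper's body (75 mm by 190 mm) begins 51 mm behind the grasp point.
Start: joints at [64.234, 18.392, -4.016, 83.108, 1.295, 78.541, -3.26], TCP at [0.291, -0.581, 0.202] pointing down, gripper open.
Joint ranges: [-163.93, 163.93], [-17.29, 119.83], [-79.2, 71.16], [3.27, 140.29], [-89.18, 269.18], [5.43, 117.66], [-154.24, 154.24]. Speed limits (degrees/s): [147.25, 147.25, 180, 180, 180, 180, 180].

## Interface

Orientations are given as [roll, pitch, yaw] about the fixed x, y, z axes, in that order (R = Rz(yaw) Ry(pitch) Rx(roll)).
In Python, from cell import get_obs, read_camera, sign_off, silhouettes gives the robot as it stands.
- The arm moves only by the tool play_rows, never from a script. Its argument "steps" is a list that holds one entry, the list of rows, each a list of 7 numbers: the shift along the tool's x, y, z in m, then the turn, a rotation vector about the tool's x, y, z in rad, then the finger opening in m, from 0 to 0.087. A call has 1 to 12 rows; each row shifts and turns the commanded pose from where the row before left it, along the tool's axes as they then stand; what a row does not reach is not made up. A row lasts 1/10 s, in which the tool goes at most 50 mm and 8.59 degrees, less where a joint would pass 70% of its speed; a pose out of reach is approached as far as the arm can. A call is refused whole if a number of a shift passes 0.05 or a number of a turn 0.15, either way. A call with a gripper value outside its range is refused whole. The fingers move at their own pace and stop on an object; "force" is the grip in N (left out, the last holds). Time passes only in rows, so rows that do not move let the fingers close. It gives the time, the measured TCP pose, the force, the opening and the grip force at its end, in the units of the state.
- get_obs(): the state, without advancing time (a new reading comes with each control period).
- read_camera(name): name is "scene" or "side" or "wrist"; returns a dict with "frame" (480x640x3 uint8, red, green, blue), "intrinsics" (3x3 intrinsics, pixels), "view" (4x4, takes a point from world to camera coordinates). Camera axes: x right, y up, looking along -z (the intrinsics and any distortion apply to the point x, -y, -z); pixel columns grow to the right and rows downward; lengths in m; the calibration is good to about 2 mm. A picture is of the moment at which its call begins. There is no depth.
- sign_off(): hands the job in; it is judged then, once.
Trained networks look in the newest picture that a camera, given by its name, has taken for a name from the list of things; names that differ only in an ending like _2 or _b are one class to them, and where a whole thing is asked for, a point or a joint stands for the part that bears it (a point fixed in the world has none). Each returns a list of dicts, best first, with "p" (0 to 1); they miss things now and then, are a little off and sometimes report something else, mostly with a low value. They report only what shows in the picture. A call takes as long as a camera call. They do not tell look-alikes from the thing itself.
- silhouettes(camera, name): "pixels" (480x640 bool, what is visible of it) and "extent" ([left, top, right, bottom] in pixels, round what is visible of it).
The state is a dict: "time_s": time; "qpos": joint angles; "joint_velocities": joint speeds; "effort": joint torques, N m; "tool_pos": TCP position; "tool_rot": TCP orientation; "force": force on the tool from outside, world axes, zero at the start; "wrist_torque": the same for the moment, N m; "grip_width": finger opening in m; "grasp_force": force on a finger pad.
Only numpy, scipy, OpenCV 4.12 (cv2) and the standard library are available. Lean on these libraries where they do the work, as an engineer would, in place of code of your own. Each camera call takes 0.05 s, during which the arm holds its last target. There are 200 camera calls.

## Task

Make up two kits from the stock lying about the bench: the sowing kit in the green tray (red labels, wooden dibber and the stack of terracotta-coloured pots) and the cuttings kit in the blue tray (white labels and secateurs). Lay each flat thing along the tray's length in the middle of its own compartment as described for the trays; only when all four of those are in, stand the pots upright in the square compartment of the green tray, as the very last thing. Set everything down rather than dropping it, and leave the food tin and the brass watering rose where they stand.

Things in the scene. Friction and masses are not known exactly. Their poses are not given: they have to be found in the camera images.
- tray_green: Green tray, fixed, 240 (its x) x 190 mm; origin: centre of underside; -x end (white card) towards robot. Floor 3, wall tops 18 (lip 21) mm above the bench, inner ribs 8 mm over the floor. Compartments, tray frame, mm: DIBBER long lane, centre (0,+50), 234x84; RED LABELS oblong, centre (-45,-44), 143x96; POTS square, centre (+73,-44), 88x96.
- tray_blue: Blue tray, fixed, 240 (its x) x 190 mm; origin: centre of underside; -x end (white card) towards robot. Floor 3, wall tops 18 (lip 21) mm above the bench, inner rib 8 mm over the floor. Two lengthwise lanes, tray frame, mm: SECATEURS wider lane, centre (0,+35), 234x114; WHITE LABELS narrower lane, centre (0,-58), 234x67.
- labels_red: Bundle of red stick labels held by a rubber band, 108 x 17 x 10 mm, lying flat, long axis = its x axis; origin: centre of the underside. Grasp across its 15 mm width (along its y axis). Either way round in the tray.
- labels_white: Bundle of white stick labels held by a rubber band, 109 x 17 x 15 mm, lying flat, long axis = its x axis; origin: centre of the underside. Grasp across its 15 mm width (along its y axis). Either way round in the tray.
- dibber: Wooden dibber (planting stick) with a light steel point, 26 x 170 x 30 mm, lying down, long axis = its y axis, point to -y; origin: under its middle. Barrel 26 mm thick from y = -34 to +85 mm; grasp across it (along its x axis) at y about +15 mm. Either way round in the tray.
- secateurs: Secateurs (pruning shears) with red handles and steel jaws, lying flat and slightly open, rigid, 67 x 191 x 17 mm, about 240 g; long axis = its y axis, jaws to -y, handle ends to +y; origin: middle of its length and width, at the underside. Grasp across both handles (along its x axis) at y about +30 mm, where they measure 58 mm over all. Grip firmly. Either way round in the tray.
- pots: Stack of terracotta-coloured plastic pots, upright, widest (rim) 70 mm, 161 mm high, very light (80 g); origin: centre of the underside. It grips as a straight cylinder of 63 mm diameter; grasp it from above near its top, about 15 mm below the rim (its top is solid: keep the gripper's palm off it), from any side.
- tin: Bystander: small round food tin with a fruit picture, 75 mm wide, 58 mm high, standing on the right-hand side; origin: centre of the underside. Leave it alone.
- rose: Bystander: brass watering-can rose, a cone 70 mm wide, 59 mm high, standing on the left-hand side; origin: centre of the underside. Leave it alone.
Things that resemble listed ones, but are neither listed nor needed, are in the scene too. Of the things that look like the dibber, the larger one is meant.

How it is judged (in metres and radians):
On the way, in this order (a step that is already met when the one before it is completed fails the run):
1. both label bundles, the dibber and the secateurs lie in their compartments, before the pots are in theirs (x of labels_red in the frame of tray_green between -0.06 and -0.03 m and y of labels_red in the frame of tray_green between -0.059 and -0.029 m and z of labels_red in the frame of tray_green between 0 and 0.012 m and angle between the x axis of labels_red and the x axis of tray_green, either way round below 0.2 rad and x of dibber in the frame of tray_green between -0.015 and 0.015 m and y of dibber in the frame of tray_green between 0.035 and 0.065 m and z of dibber in the frame of tray_green between 0 and 0.036 m and angle between the y axis of dibber and the x axis of tray_green, either way round below 0.2 rad and x of labels_white in the frame of tray_blue between -0.025 and 0.025 m and y of labels_white in the frame of tray_blue between -0.0735 and -0.0435 m and z of labels_white in the frame of tray_blue between 0 and 0.012 m and angle between the x axis of labels_white and the x axis of tray_blue, either way round below 0.2 rad and x of secateurs in the frame of tray_blue between -0.015 and 0.015 m and y of secateurs in the frame of tray_blue between 0.02 and 0.05 m and z of secateurs in the frame of tray_blue between 0 and 0.01 m and angle between the y axis of secateurs and the x axis of tray_blue, either way round below 0.2 rad), for 0.2 s.
2. the pots stand in the square compartment of the green tray (x of pots in the frame of tray_green between 0.058 and 0.088 m and y of pots in the frame of tray_green between -0.059 and -0.029 m and z of pots in the frame of tray_green between 0 and 0.007 m and angle between pots's own z axis and vertical below 0.1 rad), for 0.2 s.
At the end, for the whole second after the job is handed in: All five things at rest on the floor of their own compartments, origins within 15 mm of its centre along and across the tray (white labels 25 mm along), flat things within 0.2 rad of the tray's length, pots within 0.1 rad of upright (all of step 1 and all of step 2 and linear speed of each of labels_red, labels_white, dibber, secateurs, pots below 0.02 m/s); the robot touches nothing.
It fails at once if a thing is dropped: it moves faster than 0.7 m/s (a fall of about 25 mm) without touching the fingers ((linear speed of labels_red above 0.7 m/s and contact force between the fingers and labels_red below 0.01 N) or (linear speed of labels_white above 0.7 m/s and contact force between the fingers and labels_white below 0.01 N) or (linear speed of dibber above 0.7 m/s and contact force between the fingers and dibber below 0.01 N) or (linear speed of secateurs above 0.7 m/s and contact force between the fingers and secateurs below 0.01 N) or (linear speed of pots above 0.7 m/s and contact force between the fingers and pots below 0.01 N)).
It fails at once if the tin or the rose is moved by more than 30 mm (distance of any of tin, rose from where it was at the start of the episode above 0.03 m).
It also fails if it takes over 142 s, if anything falls off the work surface, if the arm or the gripper's body presses on something with over 40 N, if the wrist force passes 120 N, or if a joint passes its speed limit or range.

## Working session

There is one attempt and no reset: what is moved stays moved. The work goes in short steps, Python scripts to look and compute and a tool call to move; the robot and the scene stay as the last step left them, time stands still between calls to the robot, and variables do not carry over. Pictures are saved under pics/ and viewed, at most 16 in all, crops included, and the job is handed in when it is done.

Besides the shell and the picture viewer there is one more tool, called as a command line: name --argument value ..., lists and objects as JSON in quotes. play_rows: Moves the arm, as the interface text tells. Its arguments: {"type":"object","properties":{"steps":{"type":"array","items":{"type":"array","items":{"type":"array","items":{"type":"number"}}}},"force":{"type":"number"}},"required":["steps"]}

```bash
ls; mkdir -p pics; cat > h.py <<'E'
import numpy as np, cv2
from cell import *
def snap(c,fn=None):
    r=read_camera(c)
    if fn: cv2.imwrite('pics/'+fn,cv2.cvtColor(r['frame'],cv2.COLOR_RGB2BGR))
    return r
def ray(r,u,v,z):
    K=np.array(r['intrinsics']);V=np.array(r['view'])
    d=np.linalg.inv(K)@[u,v,1]; d=np.array([d[0],-d[1],-d[2]])
    R=V[:3,:3];o=-R.T@V[:3,3];w=R.T@d
    return o+w*(z-o[2])/w[2]
def proj(r,p):
    K=np.array(r['intrinsics']);V=np.array(r['view'])
    c=V[:3,:3]@np.array(p)+V[:3,3]; q=K@[c[0],-c[1],-c[2]]; return q[:2]/q[2]
E
python3 - <<'E'
from h import *
for c in('scene','side','wrist'):
    r=snap(c,c+'0.png'); V=np.array(r['view']);print(c,(-V[:3,:3].T@V[:3,3]).round(3),np.array(r['intrinsics']).round(1).tolist(), [k for k in r])
    for n in('tray_green','tray_blue','labels_red','labels_white','dibber','secateurs','pots','tin','rose'):
        for s in silhouettes(c,n):
            ys,xs=np.nonzero(s['pixels'])
            print(n,round(s['p'],2),s['extent'],len(xs), ray(r,xs.mean(),ys.mean(),0.01).round(3) if len(xs) else '')
o=get_obs();print(o)
E
```

```text
pics
scene [-0.494  0.256  1.825] [[594.4, 0.0, 318.4], [0.0, 594.4, 243.3], [0.0, 0.0, 1.0]] ['frame', 'intrinsics', 'view']
tray_green 0.64 [255.8, 225.7, 327.0, 298.1] 3509 [0.483 0.115 0.01 ]
tray_blue 0.76 [316.8, 203.8, 394.0, 279.4] 3419 [ 0.485 -0.121  0.01 ]
dibber 0.77 [233.3, 314.5, 267.8, 333.8] 203 [0.286 0.293 0.01 ]
dibber 0.62 [195.4, 238.3, 235.2, 259.3] 282 [0.6   0.357 0.01 ]
secateurs 0.42 [217.6, 273.4, 222.7, 302.7] 119 [0.442 0.367 0.01 ]
pots 0.81 [398.8, 171.3, 422.6, 210.3] 690 [ 0.652 -0.38   0.01 ]
pots 0.62 [192.5, 239.7, 239.6, 257.0] 285 [0.6   0.359 0.01 ]
tin 0.44 [452.1, 195.2, 468.9, 215.0] 189 [ 0.541 -0.539  0.01 ]
rose 0.74 [157.7, 264.1, 176.8, 283.8] 322 [0.543 0.532 0.01 ]
side [1.028 0.463 1.364] [[478.6, 0.0, 321.7], [0.0, 478.6, 240.3], [0.0, 0.0, 1.0]] ['frame', 'intrinsics', 'view']
tray_green 0.94 [307.1, 224.6, 406.6, 313.4] 4440 [0.495 0.119 0.01 ]
tray_green 0.56 [204.7, 174.2, 230.1, 214.4] 824 [ 0.574 -0.405  0.01 ]
tray_blue 0.89 [252.0, 185.7, 347.3, 266.6] 4027 [ 0.497 -0.118  0.01 ]
labels_red 0.68 [249.9, 167.4, 269.7, 188.1] 1
[... 743 characters left out ...]
ime_s': 1.5, 'qpos': array([64.23315474, 18.39209991, -4.01656661, 83.10647571,  1.29346376,
       78.54031295, -3.26103919]), 'joint_velocities': array([-0.06149035, -0.11989438, -0.038253  ,  0.09097583, -0.08061418,
        0.00268548,  0.04136742]), 'effort': array([-4.62697808e-04, -4.91096234e+01, -4.03431980e-01, -3.12764311e+01,
       -6.36219420e-02,  3.37402825e-02,  3.16570288e-05]), 'tool_pos': array([ 0.29078949, -0.58136615,  0.20229402]), 'tool_rot': array([1.79993842e+02, 9.87363587e-04, 2.65747160e+01]), 'force': array([-0.13253175, -0.57807826, -0.31146679]), 'wrist_torque': array([0.04068159, 0.02463152, 0.03620778]), 'grasp_force': 0.0, 'grip_width': 0.0872291720963487}
```

View pics/side0.png

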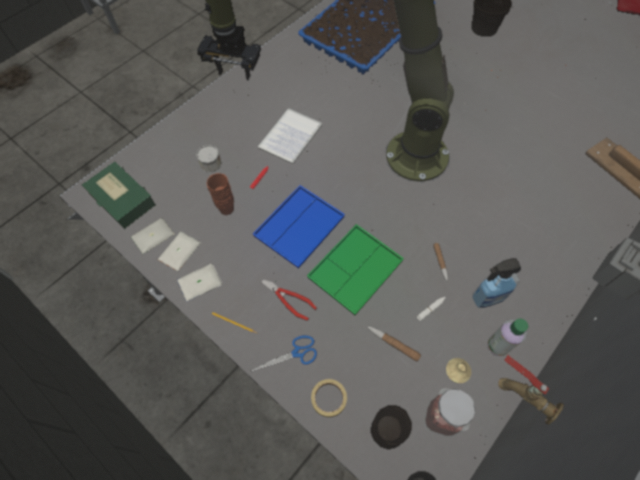

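```bash
python3 -c "
import cv2
a=cv2.imread('pics/scene0.png');b=cv2.resize(a[150:350,140:480],None,fx=2.3,fy=2.3,interpolation=cv2.INTER_CUBIC);cv2.imwrite('pics/scene0c.png',b)"
```

```text
(no output)
```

View pics/scene0c.png

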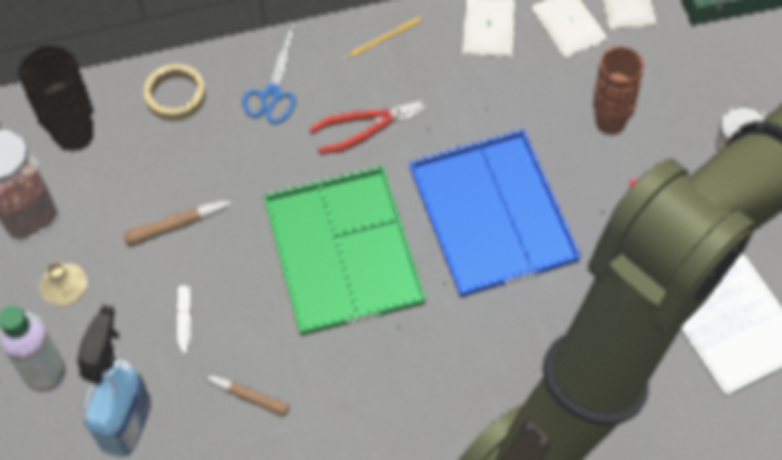

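Side view: red labels (260,178), white labels (431,308), secateurs (290,298), terracotta pots (221,194), tin (208,157), rose (458,370). Dibber-like candidates are (395,343), the larger, and (440,262), the smaller. The larger is the one meant, to be confirmed in a crop. The distractors are the scissors, the pencil and the dark pots.

```bash
python3 - <<'E'
from h import *
def planar(r,m,z):
    ys,xs=np.nonzero(m); return np.array([ray(r,x,y,z)[:2] for x,y in zip(xs,ys)],np.float32)
R={c:snap(c) for c in('side','scene')}
for c,r in R.items():
    hsv=cv2.cvtColor(r['frame'],cv2.COLOR_RGB2HSV)
    for n,lo,hi in(('g',50,80),('b',100,125)):
        m=((hsv[...,0]>=lo)&(hsv[...,0]<=hi)&(hsv[...,1]>120)).astype(np.uint8)
        k,l,st,ce=cv2.connectedComponentsWithStats(m)
        best=1+np.argmax(st[1:,4])
        rc=cv2.minAreaRect(planar(r,l==best,0.018)); bx=cv2.boxPoints(rc)
        print(c,n,np.round(rc[0],4),np.round(rc[1],3),round(rc[2],1))
r=R['side']
for n,z in(('labels_red',.007),('labels_white',.01),('dibber',.015),('secateurs',.009)):
    for s in silhouettes('side',n) if 0 else []: pass
hsv=cv2.cvtColor(r['frame'],cv2.COLOR_RGB2HSV)
f=r['frame']
c=np.vstack([np.hstack([cv2.resize(f[y:y+60,x:x+80],None,fx=5,fy=5,interpolation=cv2.INTER_CUBIC) for x,y in p]) for p in([(360,315),(400,235)],[(250,270),(395,275)])])
cv2.imwrite('pics/crop1.png',c[...,::-1])
E
python3 - <<'E'
from h import *
r=read_camera('side')
for n,z in(('labels_red',.007),('labels_white',.01),('dibber',.015),('secateurs',.009)):
    for s in silhouettes('side',n):
        ys,xs=np.nonzero(s['pixels']); P=np.array([ray(r,x,y,z)[:2] for x,y in zip(xs,ys)],np.float32)
        rc=cv2.minAreaRect(P); ev=np.linalg.svd(P-P.mean(0))[2][0] if len(P)<3000 else [0,0]
        print(n,round(s['p'],2),np.round(rc[0],3),np.round(rc[1],3),'axis',round(np.degrees(np.arctan2(ev[1],ev[0])),1),P.mean(0).round(3))
E
```

```text
side g [0.4916 0.1182] [0.239 0.188] 0.4
side b [ 0.4931 -0.1185] [0.243 0.193] 3.2
scene g [0.4847 0.1153] [0.237 0.185] 0.4
scene b [ 0.4875 -0.1215] [0.243 0.191] 3.1
labels_red 0.44 [ 0.443 -0.354] [0.095 0.017] axis 11.9 [ 0.447 -0.353]
labels_white 0.57 [0.445 0.37 ] [0.018 0.107] axis -10.8 [0.447 0.37 ]
dibber 0.83 [0.604 0.351] [0.029 0.165] axis 97.7 [0.602 0.361]
dibber 0.79 [0.296 0.299] [0.116 0.021] axis 50.3 [0.294 0.298]
secateurs 0.89 [0.695 0.022] [0.184 0.065] axis 96.8 [0.7   0.026]
```

View pics/crop1.png

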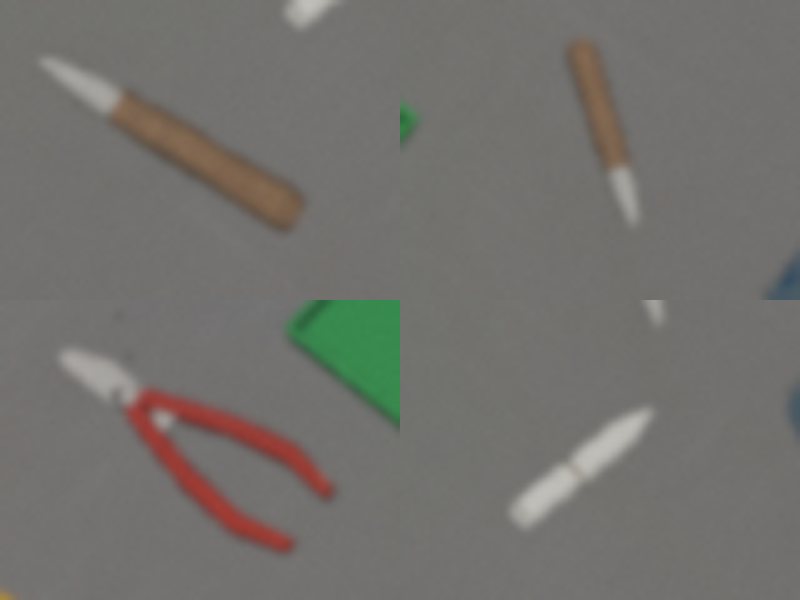

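The crop confirms the larger brown-handled tool at (395,343). It measures about 165 mm, against 116 mm for the look-alike. Its point faces −y and its handle +y. Secateurs and white labels are as expected.

play_rows --steps '[[[0, 0, 0, 0, 0, 0.1275, 0.087], [0, 0, 0, 0, 0, 0.1275, 0.087], [0.023, -0.038, 0, 0, 0, 0, 0.087], [0.023, -0.038, 0, 0, 0, 0, 0.087], [0.023, -0.038, 0, 0, 0, 0, 0.087], [0.023, -0.038, 0, 0, 0, 0, 0.087], [0.023, -0.038, 0, 0, 0, 0, 0.087], [0, 0, 0, 0, 0, 0, 0.087], [0, 0, 0, 0, 0, 0, 0.087]]]' --force 30

```text
time_s: 2.75
tool_pos: [0.3645, -0.371, 0.2028]
tool_rot: [179.9, -0.0, 12.1]
force: [-0.2, -0.4, 0.1]
grip_width: 0.0872
grasp_force: 0.0
```

```bash
cat >> h.py <<'E'
def wrap(a): return (a+180)%360-180
def blob(r,m,z,pt,rad=0.15):
    """largest component near world point pt, as planar rect at height z: centre,size,long axis deg"""
    k,l,st,ce=cv2.connectedComponentsWithStats(m.astype(np.uint8)); best=None
    for i in range(1,k):
        if st[i,4]<60: continue
        if np.hypot(*(ray(r,*ce[i],z)-np.r_[pt,z])[:2])<rad and (best is None or st[i,4]>st[best,4]): best=i
    ys,xs=np.nonzero(l==best); P=np.array([ray(r,x,y,z)[:2] for x,y in zip(xs,ys)],np.float32)
    rc=cv2.minAreaRect(P); b=cv2.boxPoints(rc); e=max((b[1]-b[0],b[2]-b[1]),key=np.linalg.norm)
    return np.round(rc[0],4),np.round(rc[1],3),round(float(np.degrees(np.arctan2(e[1],e[0])))%180,1),P.mean(0).round(4)
def delta(x,y,yaw=None,z=None):
    """turn (tool z, rad) then shift in tool axes after turn"""
    o=get_obs();p=o['tool_pos'];cy=o['tool_rot'][2]; t=wrap(cy-(cy if yaw is None else yaw))
    a=np.radians(cy-t); d=np.array([x,y])-p[:2]
    print('time',round(o['time_s'],2),'at',p.round(4),np.round(o['tool_rot'],1),'turn_z',round(np.radians(t),3),'shift',(d@[np.cos(a),np.sin(a)]).round(4),(d@[np.sin(a),-np.cos(a)]).round(4),None if z is None else round(p[2]-z,4))
def sil(c,n,r,z,pt,rad=0.15):
    for s in silhouettes(c,n):
        try: print(n,round(s['p'],2),*blob(r,s['pixels'],z,pt,rad))
        except Exception as e: pass
E
python3 - <<'E'
from h import *
r=snap('wrist','w1.png'); hsv=cv2.cvtColor(r['frame'],cv2.COLOR_RGB2HSV)
m=((hsv[...,0]<8)|(hsv[...,0]>172))&(hsv[...,1]>120)
print(blob(r,m,.008,(.445,-.353)))
sil('wrist','labels_red',r,.008,(.445,-.353))
b=blob(r,m,.008,(.445,-.353)); delta(*b[0],yaw=b[2],z=.004)
E
```

```text
(array([ 0.437 , -0.3574]), array([0.104, 0.015]), 11.4, array([ 0.4425, -0.3562], dtype=float32))
labels_red 0.75 [ 0.4371 -0.358 ] [0.104 0.016] 11.8 [ 0.4426 -0.3566]
time 2.85 at [ 0.3632 -0.3728  0.2024] [180.    0.   11.9] turn_z 0.008 shift 0.0754 -0.0005 0.1984
```

View pics/w1.png

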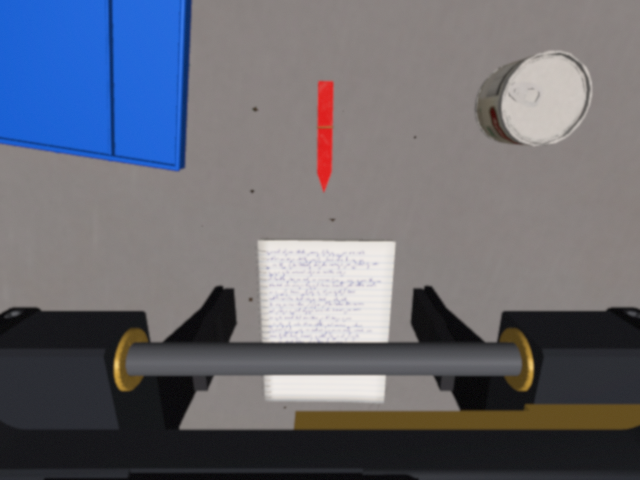

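The wrist picture shows the red bundle at (325,135), 104×15 mm on the plane, which fits. The tin at (545,95) is clear. Going down to grasp.

play_rows --steps '[[[0.0195, 0, 0.03, 0, 0, 0, 0.06], [0.0195, 0, 0.03, 0, 0, 0, 0.06], [0.0195, 0, 0.03, 0, 0, 0, 0.06], [0.0195, 0, 0.03, 0, 0, 0, 0.05], [0, 0, 0.035, 0, 0, 0, 0.05], [0, 0, 0.025, 0, 0, 0, 0.05], [0, 0, 0.018, 0, 0, 0, 0.05], [0, 0, 0, 0, 0, 0, 0.05], [0, 0, 0, 0, 0, 0, 0], [0, 0, 0, 0, 0, 0, 0], [0, 0, 0, 0, 0, 0, 0], [0, 0, 0, 0, 0, 0, 0]]]' --force 25

```text
time_s: 4.05
tool_pos: [0.4408, -0.3561, 0.0054]
tool_rot: [179.9, -0.1, 12.0]
force: [0.4, 0.4, -0.2]
grip_width: 0.026
grasp_force: 0.0
```

play_rows --steps '[[[0, 0, 0, 0, 0, 0, 0], [0, 0, 0, 0, 0, 0, 0], [0, 0, 0, 0, 0, 0, 0], [0, 0, 0, 0, 0, 0, 0], [0, 0, -0.01, 0, 0, 0, 0], [0, 0, -0.04, 0, 0, 0, 0], [0, 0, -0.05, 0, 0, 0, 0], [0, 0, -0.05, 0, 0, 0, 0]]]'

```text
time_s: 4.85
tool_pos: [0.4398, -0.3551, 0.1564]
tool_rot: [-180.0, 0.0, 12.0]
force: [0.6, -0.5, 0.3]
grip_width: 0.0007
grasp_force: 0.0
```

play_rows --steps '[[[0, 0, 0, 0, 0, 0.1, 0], [0, 0, 0, 0, 0, 0.103, 0], [0, -0.043, 0, 0, 0, 0, 0], [0, -0.043, 0, 0, 0, 0, 0], [0, -0.043, 0, 0, 0, 0, 0], [0, -0.043, 0, 0, 0, 0, 0], [0, -0.043, 0, 0, 0, 0, 0], [0, -0.043, 0, 0, 0, 0, 0], [0, -0.043, 0, 0, 0, 0, 0], [0, -0.043, 0, 0, 0, 0, 0], [0, -0.043, 0, 0, 0, 0, 0], [0, -0.043, 0, 0, 0, 0, 0]]]'

```text
time_s: 6.05
tool_pos: [0.4376, 0.0762, 0.1552]
tool_rot: [179.9, -0.1, 0.3]
force: [0.9, -0.5, -0.4]
grip_width: 0.0003
grasp_force: 0.0
```

```bash
cat >> h.py <<'E'
def trays(r):
    hsv=cv2.cvtColor(r['frame'],cv2.COLOR_RGB2HSV)
    for n,lo,hi,pt in(('g',50,80,(.489,.117)),('b',100,125,(.49,-.12))):
        m=((hsv[...,0]>=lo)&(hsv[...,0]<=hi)&(hsv[...,1]>120))
        try: print(n,*blob(r,m,.018,pt))
        except Exception as e: print(n,e)
E
python3 - <<'E'
from h import *
r=snap('wrist','w2.png'); trays(r); o=get_obs(); print(o['tool_pos'],o['tool_rot'],o['grip_width'],o['grasp_force'],o['time_s'])
E
```

```text
g [0.49   0.1165] [0.24  0.191] 0.3 [0.5044 0.1166]
b [ 0.4912 -0.1193] [0.242 0.196] 3.2 [ 0.4989 -0.1075]
[0.43706788 0.08480671 0.15561244] [-1.79785943e+02 -1.40551099e-01  8.67084215e-01] 0.00045719248994223114 0.0 6.1
```

View pics/w2.png

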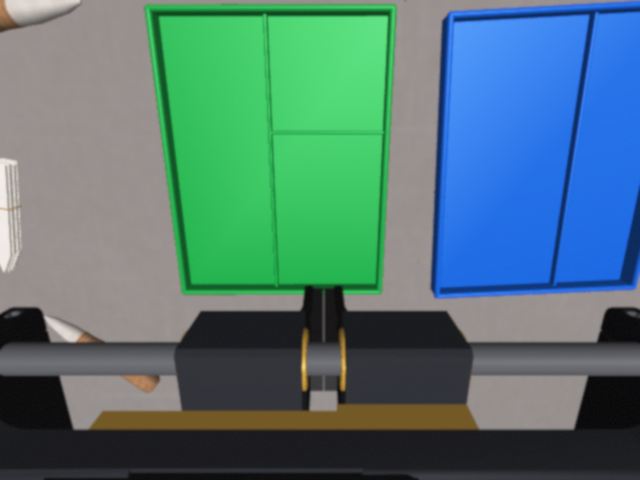

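The fingers closed on nothing, so the red bundle was missed. Trays come out at green (0.490,0.1165,0.3°) and blue (0.491,-0.119,3.2°). Checking where the bundle is and whether the TCP matches the image.

```bash
python3 - <<'E'
from h import *
r=snap('side','s2.png'); f=r['frame']
sil('side','labels_red',r,.006,(.445,-.353),.3)
w=read_camera('wrist'); print(proj(w,get_obs()['tool_pos']))
print(ray(r,495,302,0))
c=cv2.resize(f[130:250,180:340],None,fx=5,fy=5,interpolation=cv2.INTER_CUBIC);cv2.imwrite('pics/s2c.png',c[...,::-1])
E
```

```text
labels_red 0.7 [ 0.4423 -0.3551] [0.095 0.017] 12.2 [ 0.4472 -0.3537]
[327.01927242 289.05201244]
[0.29769116 0.50513848 0.        ]
```

View pics/s2c.png

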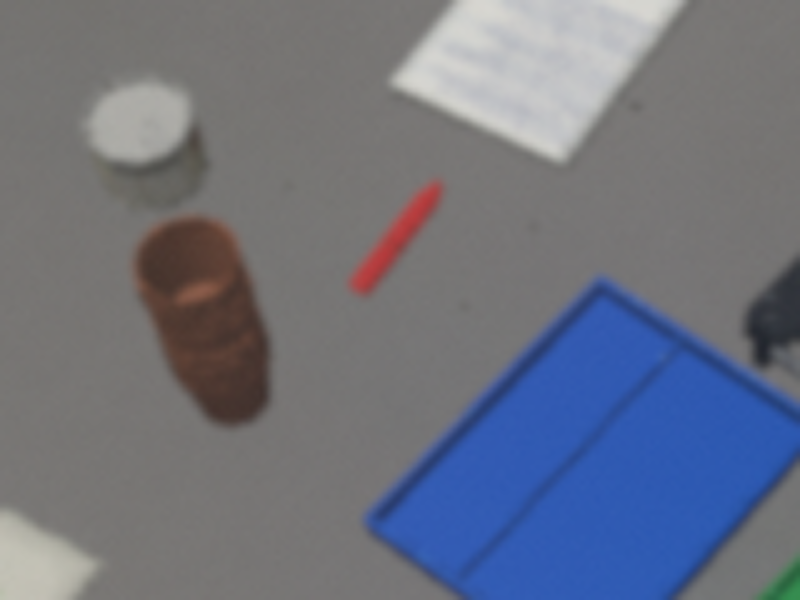

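The bundle lies undisturbed at (395,238 in the crop), so the fingertips passed over it. Going back lower and checking the grip before lifting.

play_rows --steps '[[[0, 0.043, 0, 0, 0, 0, 0.05], [0, 0.043, 0, 0, 0, 0, 0.05], [0, 0.043, 0, 0, 0, 0, 0.05], [0, 0.043, 0, 0, 0, 0, 0.05], [0, 0.043, 0, 0, 0, 0, 0.05], [0, 0.043, 0, 0, 0, 0, 0.05], [0, 0.043, 0, 0, 0, 0, 0.05], [0, 0.043, 0, 0, 0, 0, 0.05], [0, 0.043, 0, 0, 0, 0, 0.05], [0, 0.043, 0, 0, 0, 0, 0.05], [0, 0, 0, 0, 0, -0.1, 0.05], [0, 0, 0, 0, 0, -0.103, 0.05]]]'

```text
time_s: 7.45
tool_pos: [0.4377, -0.3591, 0.1538]
tool_rot: [-180.0, 0.1, 11.8]
force: [0.8, 1.0, -1.0]
grip_width: 0.0502
grasp_force: 0.0
```

play_rows --steps '[[[0, 0, 0.04, 0, 0, 0, 0.05], [0, 0, 0.04, 0, 0, 0, 0.05], [0, 0, 0.025, 0, 0, 0, 0.05], [0, 0, 0.025, 0, 0, 0, 0.05], [0, 0, 0.0145, 0, 0, 0, 0.05], [0, 0, 0, 0, 0, 0, 0.05], [0, 0, 0, 0, 0, 0, 0.05]]]'

```text
time_s: 8.15
tool_pos: [0.4401, -0.3565, 0.0105]
tool_rot: [179.9, -0.0, 11.9]
force: [0.2, -0.1, -0.1]
grip_width: 0.05
grasp_force: 0.0
```

```bash
python3 - <<'E'
from h import *
r=snap('wrist','w3.png'); delta(.4395,-.3565,11.8,.002); o=get_obs();print(o['force'],o['grip_width'])
sil('wrist','labels_red',r,.006,(.445,-.353),.3); print(proj(r,o['tool_pos']))
E
```

```text
time 8.2 at [ 0.4407 -0.3566  0.0111] [ 1.799e+02 -1.000e-01  1.190e+01] turn_z 0.002 shift -0.0012 -0.0004 0.0091
[0.10750915 0.01960816 1.1497974 ] 0.049870146387102555
labels_red 0.6 [ 0.4468 -0.3553] [0.086 0.017] 11.5 [ 0.4494 -0.355 ]
[323.08059234 288.80960456]
```

View pics/w3.png

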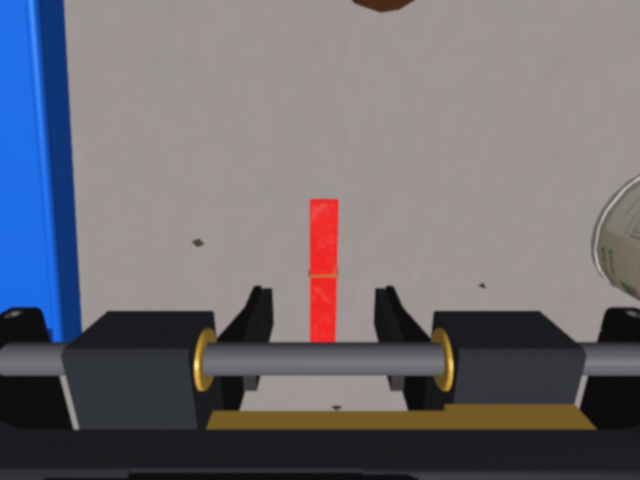

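The bundle lies centred between the fingers at (322,270). Only the height was at fault, so going lower.

play_rows --steps '[[[0, 0, 0.006, 0, 0, 0, 0.05], [0, 0, 0.003, 0, 0, 0, 0.05], [0, 0, 0, 0, 0, 0, 0.0], [0, 0, 0, 0, 0, 0, 0], [0, 0, 0, 0, 0, 0, 0], [0, 0, 0, 0, 0, 0, 0], [0, 0, 0, 0, 0, 0, 0], [0, 0, 0, 0, 0, 0, 0]]]' --force 15

```text
time_s: 9.05
tool_pos: [0.4402, -0.3556, 0.0009]
tool_rot: [180.0, -0.0, 12.0]
force: [0.3, -0.9, 0.4]
grip_width: 0.0099
grasp_force: 0.0
```

play_rows --steps '[[[0, 0, 0, 0, 0, 0, 0], [0, 0, 0, 0, 0, 0, 0]]]'

```text
time_s: 9.25
tool_pos: [0.4402, -0.3555, 0.0008]
tool_rot: [180.0, -0.0, 12.0]
force: [-0.8, -0.3, -0.1]
grip_width: 0.0014
grasp_force: 0.0
```

```bash
python3 - <<'E'
from h import *
r=snap('wrist','w4.png'); o=get_obs();print(o['force'],o['grip_width'],o['grasp_force'],o['tool_pos'])
E
```

```text
[-0.54797943  0.46740141 -0.01240725] 0.0007810069481661537 0.0 [ 0.44018834 -0.3555336   0.00078887]
```

View pics/w4.png

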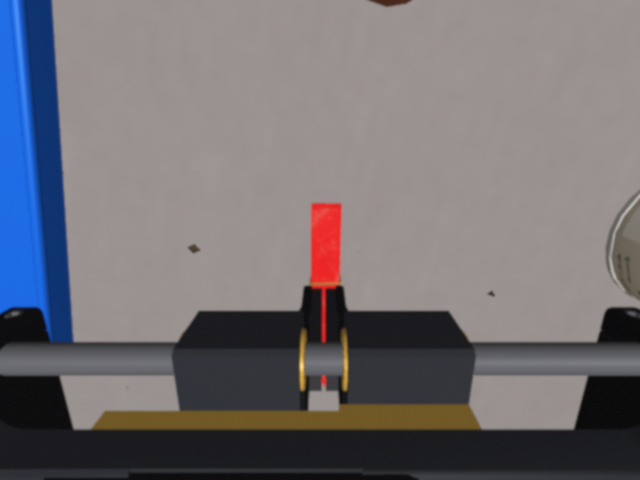

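The picture shows the closed fingers lying over the red bundle at (322,290–390), so the tips are above it although the TCP reads about 1 mm. Opening and feeling down for the bench in small steps.

play_rows --steps '[[[0, 0, 0, 0, 0, 0, 0.05], [0, 0, 0, 0, 0, 0, 0.05], [0, 0, 0, 0, 0, 0, 0.05], [0, 0, 0, 0, 0, 0, 0.05], [0, 0, 0.002, 0, 0, 0, 0.05], [0, 0, 0, 0, 0, 0, 0.05], [0, 0, 0, 0, 0, 0, 0.05]]]'

```text
time_s: 10.0
tool_pos: [0.4401, -0.3554, -0.0014]
tool_rot: [-180.0, 0.0, 12.0]
force: [-0.2, 0.1, 0.2]
grip_width: 0.0469
grasp_force: 0.0
```

play_rows --steps '[[[0, 0, 0.002, 0, 0, 0, 0.05], [0, 0, 0, 0, 0, 0, 0.05], [0, 0, 0, 0, 0, 0, 0.05]]]'

```text
time_s: 10.3
tool_pos: [0.4401, -0.3554, -0.0033]
tool_rot: [-180.0, 0.0, 12.0]
force: [-0.2, 0.3, -0.0]
grip_width: 0.0498
grasp_force: 0.0
```

play_rows --steps '[[[0, 0, 0.002, 0, 0, 0, 0.05], [0, 0, 0, 0, 0, 0, 0.05], [0, 0, 0, 0, 0, 0, 0.05]]]'

```text
time_s: 10.6
tool_pos: [0.4401, -0.3555, -0.0053]
tool_rot: [-180.0, 0.0, 12.0]
force: [-1.0, 0.2, -0.2]
grip_width: 0.0501
grasp_force: 0.0
```

play_rows --steps '[[[0, 0, 0.002, 0, 0, 0, 0.05], [0, 0, 0, 0, 0, 0, 0.05], [0, 0, 0, 0, 0, 0, 0.05]]]'

```text
time_s: 10.9
tool_pos: [0.4401, -0.3554, -0.0073]
tool_rot: [-180.0, 0.0, 12.0]
force: [0.5, 0.1, 0.1]
grip_width: 0.0498
grasp_force: 0.0
```

play_rows --steps '[[[0, 0, 0.002, 0, 0, 0, 0.05], [0, 0, 0, 0, 0, 0, 0.05], [0, 0, 0, 0, 0, 0, 0.05]]]'

```text
time_s: 11.2
tool_pos: [0.4401, -0.3554, -0.0094]
tool_rot: [-180.0, 0.0, 12.0]
force: [0.7, 0.2, 0.5]
grip_width: 0.0501
grasp_force: 0.0
```

play_rows --steps '[[[0, 0, 0.002, 0, 0, 0, 0.05], [0, 0, 0, 0, 0, 0, 0.05], [0, 0, 0, 0, 0, 0, 0.05]]]'

```text
time_s: 11.5
tool_pos: [0.4401, -0.3555, -0.0113]
tool_rot: [-180.0, 0.0, 12.0]
force: [-0.1, -0.4, 0.1]
grip_width: 0.0499
grasp_force: 0.0
```

play_rows --steps '[[[0, 0, 0.0015, 0, 0, 0, 0.05], [0, 0, 0, 0, 0, 0, 0.05], [0, 0, 0, 0, 0, 0, 0.05]]]'

```text
time_s: 11.8
tool_pos: [0.4401, -0.3555, -0.0128]
tool_rot: [180.0, 0.0, 12.0]
force: [1.5, 0.7, 0.6]
grip_width: 0.0499
grasp_force: 0.0
```

play_rows --steps '[[[0, 0, 0.0015, 0, 0, 0, 0.05], [0, 0, 0, 0, 0, 0, 0.05], [0, 0, 0, 0, 0, 0, 0.05]]]'

```text
time_s: 12.1
tool_pos: [0.4401, -0.3555, -0.0143]
tool_rot: [-180.0, 0.0, 12.0]
force: [0.8, 0.4, -0.4]
grip_width: 0.0499
grasp_force: 0.0
```

play_rows --steps '[[[0, 0, 0.0015, 0, 0, 0, 0.05], [0, 0, 0, 0, 0, 0, 0.05], [0, 0, 0, 0, 0, 0, 0.05]]]'

```text
time_s: 12.4
tool_pos: [0.4401, -0.3555, -0.0158]
tool_rot: [-180.0, 0.0, 12.0]
force: [0.4, 1.0, -0.1]
grip_width: 0.0496
grasp_force: 0.0
```

play_rows --steps '[[[0, 0, 0, 0, 0, 0, 0], [0, 0, 0, 0, 0, 0, 0], [0, 0, 0, 0, 0, 0, 0], [0, 0, 0, 0, 0, 0, 0], [0, 0, 0, 0, 0, 0, 0], [0, 0, 0, 0, 0, 0, 0], [0, 0, 0, 0, 0, 0, 0], [0, 0, 0, 0, 0, 0, 0]]]'

```text
time_s: 13.2
tool_pos: [0.4402, -0.3555, -0.0157]
tool_rot: [180.0, -0.0, 12.0]
force: [-0.2, 0.0, 0.6]
grip_width: 0.0146
grasp_force: 15.0
```

Gripped: 14.6 mm wide at 15 N. The TCP z reads about 17 mm low near the bench, and I'll carry that offset forward. Lifting and moving over the green tray.

play_rows --steps '[[[0, 0, -0.01, 0, 0, 0, 0], [0, 0, -0.03, 0, 0, 0, 0], [0, 0, -0.03, 0, 0, 0, 0], [0, 0, -0.03, 0, 0, 0, 0], [0, 0, 0, 0, 0, 0.102, 0], [0, 0, 0, 0, 0, 0.102, 0], [0.0025, -0.044, 0, 0, 0, 0, 0], [0.0025, -0.044, 0, 0, 0, 0, 0], [0, -0.044, 0, 0, 0, 0, 0], [0, -0.044, 0, 0, 0, 0, 0], [0, -0.044, 0, 0, 0, 0, 0], [0, -0.044, 0, 0, 0, 0, 0]]]' --force 20

```text
time_s: 14.4
tool_pos: [0.4438, -0.0898, 0.0851]
tool_rot: [180.0, -0.1, 0.3]
force: [1.1, 0.4, -0.7]
grip_width: 0.0146
grasp_force: 20.0
```

play_rows --steps '[[[0, -0.044, 0, 0, 0, 0, 0], [0, -0.044, 0, 0, 0, 0, 0], [0, -0.044, 0, 0, 0, 0, 0], [0, -0.032, 0, 0, 0, 0, 0], [0, 0, 0, 0, 0, 0, 0], [0, 0, 0, 0, 0, 0, 0], [0, 0, 0, 0, 0, 0, 0], [0, 0, 0, 0, 0, 0, 0]]]'

```text
time_s: 15.2
tool_pos: [0.4432, 0.0711, 0.0843]
tool_rot: [180.0, 0.0, 0.1]
force: [-0.2, -0.2, 0.6]
grip_width: 0.0143
grasp_force: 20.0
```

```bash
python3 - <<'E'
from h import *
r=snap('wrist','w5.png'); delta(.445,.0725,.3,-.0115); o=get_obs();print(o['grip_width'],o['grasp_force'])
trays(r); hsv=cv2.cvtColor(r['frame'],cv2.COLOR_RGB2HSV)
m=((hsv[...,0]<8)|(hsv[...,0]>172))&(hsv[...,1]>120)
print(blob(r,m,.1,(.46,.07)))
E
```

```text
time 15.25 at [0.4432 0.0712 0.0843] [1.8e+02 0.0e+00 1.0e-01] turn_z -0.003 shift 0.0018 -0.0013 0.0958
0.014547402609528737 19.99876320362091
g [0.4839 0.1164] [0.231 0.192] 0.4 [0.5125 0.1195]
b [ 0.4855 -0.0921] [0.236 0.144] 3.3 [ 0.4968 -0.0809]
(array([0.4682, 0.0708]), array([0.044, 0.017]), 0.1, array([0.4691, 0.0708], dtype=float32))
```

play_rows --steps '[[[0.003, -0.001, 0.035, 0, 0, 0, 0], [0.0025, 0, 0.03, 0, 0, 0, 0], [0, 0, 0.018, 0, 0, 0, 0], [0, 0, 0.0085, 0, 0, 0, 0], [0, 0, 0.004, 0, 0, 0, 0], [0, 0, 0, 0, 0, 0, 0], [0, 0, 0, 0, 0, 0, 0], [0, 0, 0, 0, 0, 0, 0.03], [0, 0, 0, 0, 0, 0, 0.045], [0, 0, 0, 0, 0, 0, 0.045], [0, 0, 0, 0, 0, 0, 0.045]]]'

```text
time_s: 16.35
tool_pos: [0.4488, 0.0736, -0.011]
tool_rot: [180.0, -0.0, 0.3]
force: [0.1, -0.1, 0.1]
grip_width: 0.0383
grasp_force: 0.0
```

play_rows --steps '[[[0, 0, -0.02, 0, 0, 0, 0.045], [0, 0, -0.05, 0, 0, 0, 0.08], [0, 0, -0.05, 0, 0, 0, 0.087], [0.04, 0.02, -0.03, 0, 0, 0, 0.087], [0.042, 0.022, 0, 0, 0, 0, 0.087], [0.042, 0.022, 0, 0, 0, 0, 0.087], [0.042, 0.022, 0, 0, 0, 0, 0.087], [0.042, 0.022, 0, 0, 0, 0, 0.087], [0.042, 0.022, 0, 0, 0, 0, 0.087], [0, 0, 0, 0, 0, -0.14, 0.087], [0, 0, 0, 0, 0, -0.14, 0.087], [0, 0, 0, 0, 0, -0.14, 0.087]]]'

```text
time_s: 17.55
tool_pos: [0.6964, -0.0538, 0.1356]
tool_rot: [-179.9, 0.1, 24.7]
force: [-0.0, 0.7, 0.1]
grip_width: 0.0869
grasp_force: 0.0
```

play_rows --steps '[[[0, 0, 0, 0, 0, -0.14, 0.087], [0, 0, 0, 0, 0, -0.14, 0.087], [0, 0, 0, 0, 0, -0.14, 0.087], [0, 0, 0, 0, 0, -0.14, 0.087], [0, 0, 0, 0, 0, -0.14, 0.087], [0, 0, 0, 0, 0, -0.14, 0.087], [0, 0, 0, 0, 0, -0.14, 0.087], [0, 0, 0, 0, 0, -0.14, 0.087], [0, 0, 0, 0, 0, -0.14, 0.087], [0, 0, 0, 0, 0, 0, 0.087], [0, 0, 0, 0, 0, 0, 0.087], [0, 0, 0, 0, 0, 0, 0.087]]]'

```text
time_s: 18.75
tool_pos: [0.6964, -0.0539, 0.1365]
tool_rot: [-180.0, 0.0, 96.4]
force: [-0.4, -0.5, -0.1]
grip_width: 0.0872
grasp_force: 0.0
```

```bash
python3 - <<'E'
from h import *
r=snap('wrist','w6.png'); delta(.691,.052,97,-.012); sil('wrist','secateurs',r,.009,(.7,.025))
s=read_camera('side'); sil('side','labels_red',s,.01,(.445,.07),.12)
E
```

```text
time 18.8 at [ 0.6964 -0.0539  0.1366] [-180.     0.    96.4] turn_z -0.01 shift 0.1057 0.0076 0.1486
secateurs 0.87 [0.7009 0.0203] [0.065 0.19 ] 95.4 [0.7   0.032]
```

View pics/w6.png

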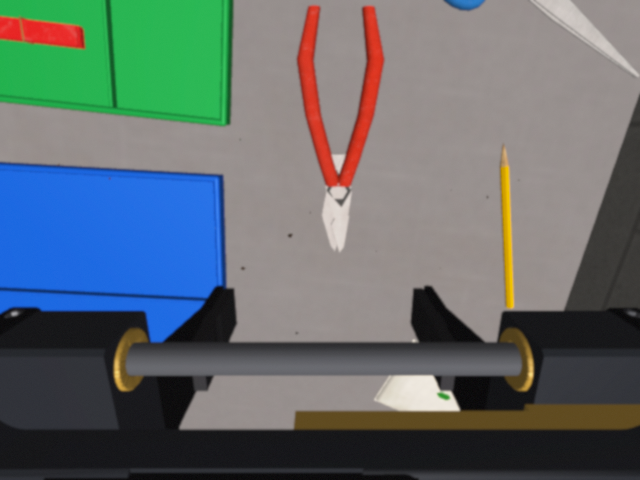

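The wrist view shows the secateurs with jaws at (337,250) and handle ends near (340,8), measuring 65×190 mm, which matches. The red bundle lies in its compartment.

play_rows --steps '[[[0, 0, 0, 0, 0, 0.0175, 0.087], [0.035, 0.0038, 0.02, 0, 0, 0, 0.087], [0.034, 0.0038, 0.03, 0, 0, 0, 0.087], [0.034, 0.0038, 0.03, 0, 0, 0, 0.087], [0, 0, 0.03, 0, 0, 0, 0.087], [0, 0, 0.02, 0, 0, 0, 0.087], [0, 0, 0.014, 0, 0, 0, 0.087], [0, 0, 0.006, 0, 0, 0, 0.087], [0, 0, 0, 0, 0, 0, 0.087], [0, 0, 0, 0, 0, 0, 0.04], [0, 0, 0, 0, 0, 0, 0.04], [0, 0, 0, 0, 0, 0, 0.04]]]' --force 50

```text
time_s: 20.15
tool_pos: [0.6986, 0.0497, -0.0122]
tool_rot: [179.9, 0.0, 95.5]
force: [0.4, -0.3, -0.9]
grip_width: 0.0704
grasp_force: 0.0
```

play_rows --steps '[[[0, 0, 0, 0, 0, 0, 0.04], [0, 0, 0, 0, 0, 0, 0.04], [0, 0, 0, 0, 0, 0, 0.04]]]'

```text
time_s: 20.45
tool_pos: [0.6979, 0.0499, -0.0128]
tool_rot: [180.0, 0.0, 95.5]
force: [-0.8, -0.1, 2.9]
grip_width: 0.0578
grasp_force: 49.4
```

play_rows --steps '[[[0, 0, -0.01, 0, 0, 0, 0.04], [0, 0, -0.03, 0, 0, 0, 0.04], [0, 0, -0.03, 0, 0, 0, 0.04], [0, 0, -0.03, 0, 0, 0, 0.04], [-0.02, -0.035, 0, 0, 0, 0, 0.04], [-0.025, -0.04, 0, 0, 0, 0, 0.04], [-0.025, -0.04, 0, 0, 0, 0, 0.04], [-0.025, -0.04, 0, 0, 0, 0, 0.04], [-0.02, -0.036, 0, 0, 0, 0, 0.04], [0, 0, 0, 0, 0, 0.125, 0.04], [0, 0, 0, 0, 0, 0.135, 0.04], [0, 0, 0, 0, 0, 0.135, 0.04]]]'

```text
time_s: 21.65
tool_pos: [0.5183, -0.0836, 0.0869]
tool_rot: [180.0, 0.0, 72.5]
force: [-0.1, 0.4, -1.5]
grip_width: 0.0574
grasp_force: 49.4
```

play_rows --steps '[[[0, 0, 0, 0, 0, 0.135, 0.04], [0, 0, 0, 0, 0, 0.135, 0.04], [0, 0, 0, 0, 0, 0.135, 0.04], [0, 0, 0, 0, 0, 0.135, 0.04], [0, 0, 0, 0, 0, 0.135, 0.04], [0, 0, 0, 0, 0, 0.135, 0.04], [0, 0, 0, 0, 0, 0.135, 0.04], [0, 0, 0, 0, 0, 0.135, 0.04], [0, 0, 0, 0, 0, 0.135, 0.04], [0, 0, 0, 0, 0, 0, 0.04], [0, 0, 0, 0, 0, 0, 0.04], [0, 0, 0, 0, 0, 0, 0.04]]]'

```text
time_s: 22.85
tool_pos: [0.5187, -0.0829, 0.0866]
tool_rot: [180.0, 0.0, 3.4]
force: [-0.3, 0.1, -2.2]
grip_width: 0.0579
grasp_force: 49.4
```

```bash
python3 - <<'E'
from h import *
delta(.519,-.0827,3.2,-.0085); o=get_obs();print(o['grip_width'],o['grasp_force'],o['force'],o['wrist_torque'])
r=snap('wrist','w7.png'); sil('wrist','secateurs',r,.11,(.5,-.09),.3); s=read_camera('side');sil('side','secateurs',s,.11,(.5,-.09),.3);sil('side','labels_red',s,.01,(.445,.07),.12)
E
```

```text
time 22.85 at [ 0.5187 -0.0829  0.0866] [180.    0.    3.4] turn_z 0.004 shift 0.0003 -0.0002 0.0951
0.05789667055453629 49.444535435177386 [-0.26045244  0.0735626  -2.21075531] [ 0.02318012  0.03145524 -0.0524668 ]
secateurs 0.84 [ 0.5412 -0.0584] [0.086 0.021] 6.3 [ 0.5418 -0.0587]
secateurs 0.78 [ 0.5542 -0.1053] [0.067 0.02 ] 3.6 [ 0.5522 -0.1046]
labels_red 0.49 [0.4505 0.0748] [0.019 0.099] 178.6 [0.4543 0.0747]
```

play_rows --steps '[[[0, 0, 0.035, 0, 0, 0, 0.04], [0, 0, 0.03, 0, 0, 0, 0.04], [0, 0, 0.018, 0, 0, 0, 0.04], [0, 0, 0.0075, 0, 0, 0, 0.04], [0, 0, 0.0045, 0, 0, 0, 0.04], [0, 0, 0, 0, 0, 0, 0.04], [0, 0, 0, 0, 0, 0, 0.04], [0, 0, 0, 0, 0, 0, 0.06], [0, 0, 0, 0, 0, 0, 0.068], [0, 0, 0, 0, 0, 0, 0.068]]]'

```text
time_s: 24.1
tool_pos: [0.5195, -0.0833, -0.0076]
tool_rot: [180.0, -0.1, 3.3]
force: [0.2, 0.5, 0.2]
grip_width: 0.0659
grasp_force: 0.0
```

play_rows --steps '[[[0, 0, -0.02, 0, 0, 0, 0.068], [0, 0, -0.04, 0, 0, 0, 0.068], [0, 0, -0.05, 0, 0, 0, 0.068], [0, 0, -0.04, 0, 0, 0, 0.068], [0.014, -0.0434, 0, 0, 0, 0, 0.068], [0.014, -0.0434, 0, 0, 0, 0, 0.068], [0.014, -0.0434, 0, 0, 0, 0, 0.068], [0.014, -0.0434, 0, 0, 0, 0, 0.068], [0.014, -0.0434, 0, 0, 0, 0, 0.068], [0.014, -0.0434, 0, 0, 0, 0, 0.068], [0.014, -0.0434, 0, 0, 0, 0, 0.068], [0.014, -0.0434, 0, 0, 0, 0, 0.068]]]'

```text
time_s: 25.3
tool_pos: [0.6114, 0.2715, 0.1419]
tool_rot: [180.0, -0.0, 3.2]
force: [-0.2, -0.3, 0.1]
grip_width: 0.068
grasp_force: 0.0
```

play_rows --steps '[[[0, 0, 0, 0, 0, -0.136, 0.068], [0, 0, 0, 0, 0, -0.136, 0.068], [0, 0, 0, 0, 0, -0.136, 0.068], [0, 0, 0, 0, 0, -0.136, 0.068], [0, 0, 0, 0, 0, -0.136, 0.068], [0, 0, 0, 0, 0, -0.136, 0.068], [0, 0, 0, 0, 0, -0.136, 0.068], [0, 0, 0, 0, 0, -0.136, 0.068], [0, 0, 0, 0, 0, -0.136, 0.068], [0, 0, 0, 0, 0, -0.136, 0.068], [0, 0, 0, 0, 0, -0.136, 0.068], [0, 0, 0, 0, 0, -0.136, 0.068]]]'

```text
time_s: 26.5
tool_pos: [0.611, 0.2698, 0.1419]
tool_rot: [180.0, 0.0, 97.1]
force: [-0.5, 0.0, -0.1]
grip_width: 0.0681
grasp_force: 0.0
```

play_rows --steps '[[[0, 0, 0, 0, 0, 0, 0.068], [0, 0, 0, 0, 0, 0, 0.068], [0, 0, 0, 0, 0, 0, 0.068]]]'

```text
time_s: 26.8
tool_pos: [0.6108, 0.2699, 0.1417]
tool_rot: [180.0, 0.0, 96.6]
force: [-0.2, -0.5, -0.2]
grip_width: 0.0682
grasp_force: 0.0
```

```bash
python3 - <<'E'
from h import *
r=snap('wrist','w8.png'); delta(.602,.366,97,-.008); sil('wrist','dibber',r,.015,(.602,.351),.15)
s=read_camera('side'); sil('side','secateurs',s,.012,(.49,-.09),.12)
E
```

```text
time 26.85 at [0.6108 0.2699 0.1417] [180.    0.   96.7] turn_z -0.006 shift 0.0964 0.003 0.1497
dibber 0.66 [0.601  0.3494] [0.026 0.17 ] 96.3 [0.6001 0.3639]
secateurs 0.88 [ 0.4944 -0.084 ] [0.188 0.068] 1.0 [ 0.5003 -0.0854]
```

View pics/w8.png

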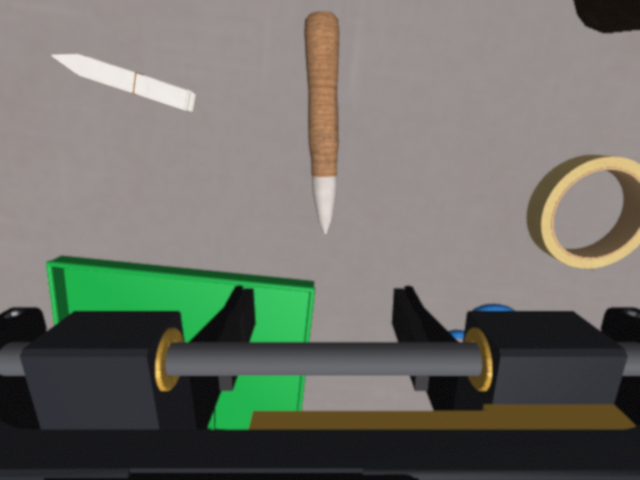

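The picture shows the large dibber at (322,120), 170×26 mm, point towards the robot side of the image (325,230). White labels are at (130,82).

play_rows --steps '[[[0.032, -0.001, 0.02, 0, 0, 0.007, 0.068], [0.032, 0, 0.03, 0, 0, 0, 0.068], [0.031, 0, 0.03, 0, 0, 0, 0.068], [0, 0, 0.03, 0, 0, 0, 0.068], [0, 0, 0.02, 0, 0, 0, 0.068], [0, 0, 0.015, 0, 0, 0, 0.068], [0, 0, 0.007, 0, 0, 0, 0.068], [0, 0, 0, 0, 0, 0, 0.068], [0, 0, 0, 0, 0, 0, 0.01], [0, 0, 0, 0, 0, 0, 0.01], [0, 0, 0, 0, 0, 0, 0.01], [0, 0, 0, 0, 0, 0, 0.01]]]' --force 30

```text
time_s: 28.2
tool_pos: [0.5993, 0.3644, -0.0097]
tool_rot: [179.9, -0.0, 96.4]
force: [-0.5, -0.1, 0.0]
grip_width: 0.0439
grasp_force: 0.0
```

play_rows --steps '[[[0, 0, 0, 0, 0, 0, 0.01], [0, 0, 0, 0, 0, 0, 0.01], [0, 0, 0, 0, 0, 0, 0.01]]]'

```text
time_s: 28.5
tool_pos: [0.599, 0.3643, -0.0103]
tool_rot: [180.0, 0.0, 96.4]
force: [-0.0, -0.3, 0.1]
grip_width: 0.0259
grasp_force: 29.9
```

play_rows --steps '[[[0, 0, -0.01, 0, 0, 0, 0.01], [0, 0, -0.03, 0, 0, 0, 0.01], [0, 0, -0.03, 0, 0, 0, 0.01], [0, 0, -0.03, 0, 0, 0, 0.01], [-0.0366, -0.029, 0, 0, 0, 0, 0.01], [-0.0366, -0.029, 0, 0, 0, 0, 0.01], [-0.0366, -0.029, 0, 0, 0, 0, 0.01], [-0.0366, -0.029, 0, 0, 0, 0, 0.01], [-0.0366, -0.029, 0, 0, 0, 0, 0.01], [0, 0, 0, 0, 0, -0.13, 0.01], [0, 0, 0, 0, 0, -0.133, 0.01], [0, 0, 0, 0, 0, -0.133, 0.01]]]'

```text
time_s: 29.7
tool_pos: [0.4753, 0.165, 0.0901]
tool_rot: [180.0, 0.1, 119.3]
force: [0.2, -0.2, -0.3]
grip_width: 0.0261
grasp_force: 29.9
```

play_rows --steps '[[[0, 0, 0, 0, 0, -0.133, 0.01], [0, 0, 0, 0, 0, -0.133, 0.01], [0, 0, 0, 0, 0, -0.133, 0.01], [0, 0, 0, 0, 0, -0.133, 0.01], [0, 0, 0, 0, 0, -0.133, 0.01], [0, 0, 0, 0, 0, -0.133, 0.01], [0, 0, 0, 0, 0, -0.133, 0.01], [0, 0, 0, 0, 0, -0.133, 0.01], [0, 0, 0, 0, 0, 0, 0.01], [0, 0, 0, 0, 0, 0, 0.01], [0, 0, 0, 0, 0, 0, 0.01]]]'

```text
time_s: 30.8
tool_pos: [0.4752, 0.1663, 0.0898]
tool_rot: [-180.0, 0.0, 179.9]
force: [-0.2, 0.3, -0.6]
grip_width: 0.0257
grasp_force: 29.9
```

```bash
python3 - <<'E'
from h import *
delta(.475,.1665,180.3,-.006); o=get_obs();print(o['grip_width'],o['grasp_force'],o['qpos'].round())
E
```

```text
time 30.8 at [0.4752 0.1663 0.0898] [-180.     0.   179.9] turn_z -0.006 shift 0.0002 0.0002 0.0958
0.025682522605018895 29.940311908721924 [ 45.  23. -78. 110.  24.  67.  48.]
```

play_rows --steps '[[[0, 0, 0.03, 0, 0, 0, 0.01], [0, 0, 0.03, 0, 0, 0, 0.01], [0, 0, 0.02, 0, 0, 0, 0.01], [0, 0, 0, 0, 0, 0, 0.01]]]'

```text
time_s: 31.2
tool_pos: [0.4729, 0.1654, 0.0073]
tool_rot: [-179.9, -0.3, 180.0]
force: [0.1, -0.6, -0.9]
grip_width: 0.0257
grasp_force: 29.9
```

```bash
python3 - <<'E'
from h import *
delta(.475,.1665,180.3,-.006); o=get_obs();print(o['grip_width'],o['grasp_force'],o['qpos'].round(1),o['force'])
E
```

```text
time 31.2 at [0.4729 0.1654 0.0073] [-179.9   -0.3  180. ] turn_z -0.005 shift -0.0021 0.0011 0.0133
0.02573870626825196 29.940401315689087 [ 37.7  28.6 -70.  113.9  31.2  59.9  43.1] [ 0.08196559 -0.58130791 -0.92706341]
```

play_rows --steps '[[[0, 0, 0.009, 0, 0, 0, 0.01], [0, 0, 0.005, 0, 0, 0, 0.01], [0, 0, 0, 0, 0, 0, 0.01], [0, 0, 0, 0, 0, 0, 0.01], [0, 0, 0, 0, 0, 0, 0.03], [0, 0, 0, 0, 0, 0, 0.05], [0, 0, 0, 0, 0, 0, 0.05], [0, 0, -0.02, 0, 0, 0, 0.05], [0, 0, -0.04, 0, 0, 0, 0.05], [0, 0, -0.05, 0, 0, 0, 0.05], [0, 0, -0.04, 0, 0, 0, 0.05], [0, 0, 0, 0, 0, 0, 0.05]]]'

```text
time_s: 32.4
tool_pos: [0.4787, 0.1682, 0.1509]
tool_rot: [180.0, 0.6, -180.0]
force: [0.8, 1.2, 0.6]
grip_width: 0.0499
grasp_force: 0.0
```

```bash
python3 - <<'E'
from h import *
o=get_obs();print(o['tool_pos'],o['tool_rot'],o['qpos'].round(1),o['time_s'])
s=read_camera('side'); sil('side','dibber',s,.015,(.49,.165),.12);sil('side','labels_white',s,.01,(.445,.37),.1)
s=read_camera('scene'); sil('scene','dibber',s,.015,(.49,.165),.12);
E
```

```text
[0.47870098 0.1681511  0.15090847] [ 179.99582837    0.57134137 -179.96219409] [ 47.8  14.4 -77.7 105.7  15.1  71.3  55.7] 32.4
dibber 0.8 [0.4898 0.1643] [0.027 0.153] 179.7 [0.4825 0.1664]
labels_white 0.53 [0.4452 0.3715] [0.016 0.103] 167.9 [0.4489 0.3703]
dibber 0.68 [0.4838 0.1649] [0.027 0.163] 179.6 [0.4788 0.1653]
```

play_rows --steps '[[[-0.01, 0.037, 0, 0, 0, 0.05, 0.05], [-0.01, 0.037, 0, 0, 0, 0.05, 0.05], [-0.015, 0.037, 0, 0, 0, 0.05, 0.05], [-0.015, 0.037, 0, 0, 0, 0.06, 0.05], [-0.015, 0.037, 0, 0, 0, 0, 0.05], [0, 0, 0, 0, 0, 0, 0.05], [0, 0, 0, 0, 0, 0, 0.05], [0, 0, 0, 0, 0, 0, 0.05]]]'

```text
time_s: 33.45
tool_pos: [0.5575, 0.3413, 0.1441]
tool_rot: [-179.9, -0.1, 168.0]
force: [-0.4, -0.1, -0.0]
grip_width: 0.0502
grasp_force: 0.0
```

```bash
python3 - <<'E'
from h import *
r=snap('wrist','w9.png'); o=get_obs();print(o['qpos'].round(1)); delta(.445,.371,168,-.0145); sil('wrist','labels_white',r,.01,(.445,.371),.1)
E
```

```text
[  9.1  33.4 -60.8  85.2  29.4  78.7  24.5]
time 33.5 at [0.5579 0.3409 0.1447] [-179.9   -0.   168. ] turn_z -0.001 shift 0.1167 0.006 0.1592
labels_white 0.68 [0.4402 0.3706] [0.016 0.107] 168.4 [0.4418 0.3702]
```

View pics/w9.png

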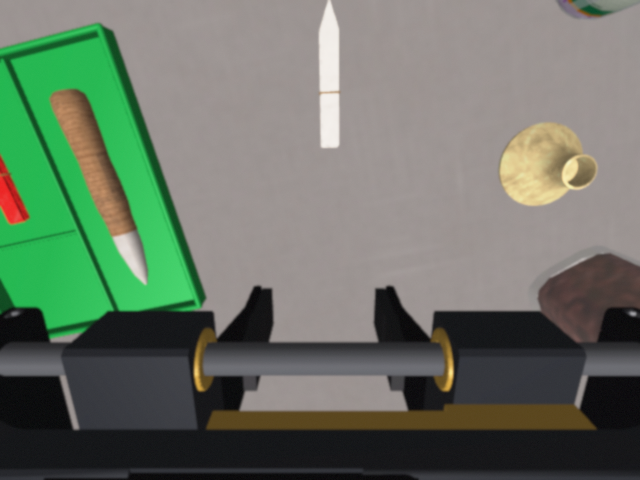

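The wrist image shows the white bundle at (330,80), 107×16 mm, which fits. The dibber sits in its lane and the rose is clear at (545,165).

play_rows --steps '[[[0.03, 0.0047, 0.02, 0, 0, 0, 0.05], [0.03, 0, 0.02, 0, 0, 0, 0.05], [0.03, 0, 0.02, 0, 0, 0, 0.05], [0.0305, 0, 0.02, 0, 0, 0, 0.05], [0, 0, 0.03, 0, 0, 0, 0.05], [0, 0, 0.025, 0, 0, 0, 0.05], [0, 0, 0.014, 0, 0, 0, 0.05], [0, 0, 0, 0, 0, 0, 0.05], [0, 0, 0, 0, 0, 0, 0.05]]]'

```text
time_s: 34.45
tool_pos: [0.442, 0.372, -0.0026]
tool_rot: [180.0, 0.0, 167.9]
force: [-0.1, -0.2, 0.9]
grip_width: 0.05
grasp_force: 0.0
```

```bash
python3 - <<'E'
from h import *
o=get_obs();print(o['qpos'].round(1),o['force']); delta(.441,.3706,168.4,-.014)
E
```

```text
[  4.5  33.8 -59.  104.1  33.   61.2  11. ] [-0.11675202 -0.22238365  0.90374544]
time 34.45 at [ 0.442   0.372  -0.0026] [180.    0.  167.9] turn_z -0.008 shift 0.0007 -0.0016 0.0114
```

play_rows --steps '[[[0, -0.0015, 0.008, 0, 0, -0.008, 0.05], [0, 0, 0.0035, 0, 0, 0, 0.05], [0, 0, 0, 0, 0, 0, 0], [0, 0, 0, 0, 0, 0, 0], [0, 0, 0, 0, 0, 0, 0], [0, 0, 0, 0, 0, 0, 0], [0, 0, 0, 0, 0, 0, 0], [0, 0, 0, 0, 0, 0, 0], [0, 0, 0, 0, 0, 0, 0]]]' --force 20

```text
time_s: 35.35
tool_pos: [0.4411, 0.3707, -0.0148]
tool_rot: [180.0, 0.0, 168.5]
force: [-0.6, 0.2, 1.0]
grip_width: 0.0147
grasp_force: 20.0
```

play_rows --steps '[[[0, 0, -0.01, 0, 0, 0, 0], [0, 0, -0.03, 0, 0, 0, 0], [0, 0, -0.04, 0, 0, 0, 0], [0, 0, -0.04, 0, 0, 0, 0], [-0.0268, -0.0407, 0, 0, 0, 0, 0], [-0.0268, -0.0407, 0, 0, 0, 0, 0], [-0.0268, -0.0407, 0, 0, 0, 0, 0], [-0.0268, -0.0407, 0, 0, 0, 0, 0], [-0.0268, -0.0407, 0, 0, 0, 0, 0], [-0.0268, -0.0407, 0, 0, 0, 0, 0], [0, 0, 0, 0, 0, 0, 0]]]'

```text
time_s: 36.45
tool_pos: [0.5529, 0.0897, 0.1049]
tool_rot: [-179.8, 0.1, 167.7]
force: [-0.4, -0.4, -0.7]
grip_width: 0.0142
grasp_force: 20.0
```

```bash
python3 - <<'E'
from h import *
o=get_obs();print(o['qpos'].round(1),o['grasp_force']); delta(.52,-.177)
E
```

```text
[ 41.9  24.2 -65.4 101.4  23.6  69.7  47.7] 19.992908835411072
time 36.45 at [0.5529 0.0897 0.1049] [-1.798e+02  1.000e-01  1.677e+02] turn_z 0.0 shift -0.0245 -0.2676 None
```

play_rows --steps '[[[-0.004, -0.045, 0, 0, 0, 0, 0], [-0.004, -0.045, 0, 0, 0, 0, 0], [-0.004, -0.045, 0, 0, 0, 0, 0], [-0.004, -0.045, 0, 0, 0, 0, 0], [-0.004, -0.045, 0, 0, 0, 0, 0], [-0.0045, -0.0426, 0, 0, 0, 0, 0], [0, 0, 0, 0, 0, -0.128, 0], [0, 0, 0, 0, 0, -0.129, 0], [0, 0, 0, 0, 0, 0, 0], [0, 0, 0, 0, 0, 0, 0], [0, 0, 0, 0, 0, 0, 0]]]'

```text
time_s: 37.55
tool_pos: [0.5204, -0.1674, 0.1053]
tool_rot: [-180.0, 0.0, -176.9]
force: [-0.4, -0.0, -0.9]
grip_width: 0.0148
grasp_force: 20.0
```

```bash
python3 - <<'E'
from h import *
o=get_obs();print(o['qpos'].round(1),o['grasp_force']); delta(.494,-.177,183.2,-.010)
E
```

```text
[ 72.3  23.4 -68.4 103.2  23.3  69.4  90.2] 19.994024634361267
time 37.55 at [ 0.5204 -0.1674  0.1053] [-180.     0.  -176.9] turn_z -0.001 shift 0.0269 -0.0081 0.1153
```

play_rows --steps '[[[0.0135, -0.004, 0.02, 0, 0, 0, 0], [0.0135, -0.004, 0.03, 0, 0, 0, 0], [0, 0, 0.03, 0, 0, 0, 0], [0, 0, 0.01, 0, 0, 0, 0], [0, 0, 0, 0, 0, 0, 0], [0, 0, 0, 0, 0, 0, 0]]]'

```text
time_s: 38.15
tool_pos: [0.4951, -0.1769, 0.0163]
tool_rot: [-180.0, 0.1, -176.8]
force: [0.7, 0.5, -0.5]
grip_width: 0.0148
grasp_force: 20.0
```

```bash
python3 - <<'E'
from h import *
o=get_obs();print(o['qpos'].round(1),o['grasp_force']); delta(.494,-.177,183.2,-.0102)
E
```

```text
[ 71.4  27.1 -64.2 110.6  28.3  59.9  88. ] 19.99407559633255
time 38.15 at [ 0.4951 -0.1769  0.0163] [-1.800e+02  1.000e-01 -1.768e+02] turn_z 0.001 shift 0.0011 -0.0 0.0265
```

play_rows --steps '[[[0, 0, 0.014, 0, 0, 0, 0], [0, 0, 0.008, 0, 0, 0, 0], [0, 0, 0.0045, 0, 0, 0, 0], [0, 0, 0, 0, 0, 0, 0], [0, 0, 0, 0, 0, 0, 0], [0, 0, 0, 0, 0, 0, 0.02], [0, 0, 0, 0, 0, 0, 0.026], [0, 0, 0, 0, 0, 0, 0.026], [0, 0, -0.015, 0, 0, 0, 0.026], [0, 0, -0.03, 0, 0, 0, 0.026], [0, 0, -0.05, 0, 0, 0, 0.04], [0, 0, -0.05, 0, 0, 0, 0.087]]]'

```text
time_s: 39.35
tool_pos: [0.4934, -0.1766, 0.1357]
tool_rot: [180.0, -0.0, -176.7]
force: [-0.3, -0.9, 1.0]
grip_width: 0.0352
grasp_force: 0.0
```

```bash
python3 - <<'E'
from h import *
o=get_obs();print(o['tool_pos'],o['tool_rot'],o['grip_width'],o['time_s'])
r=snap('side','s3.png'); 
for n,z,p in(('labels_white',.013,(.494,-.177)),('labels_red',.01,(.445,.0725)),('dibber',.015,(.49,.165)),('secateurs',.012,(.49,-.085))): sil('side',n,r,z,p,.12)
q=read_camera('scene')
# pots: base / top centres from silhouettes
for c,rr in(('side',r),('scene',q)):
    for s in silhouettes(c,'pots'):
        ys,xs=np.nonzero(s['pixels']); 
        if not len(xs): continue
        # match vs cylinder projection
        V=np.array(rr['view']); best=None
        from scipy.optimize import minimize
        ext=np.array(s['extent'])
        a=np.linspace(0,2*np.pi,40)
        def f(p):
            P=[proj(rr,(p[0]+R*np.cos(t),p[1]+R*np.sin(t),z)) for R,z in((.035,.161),(.026,.0)) for t in a]
            P=np.array(P); return np.sum((np.r_[P.min(0),P.max(0)]-ext)**2)
        g=minimize(f,ray(rr,xs.mean(),ys.mean(),.08)[:2],method='Nelder-Mead'); print(c,round(s['p'],2),ext.round(),g.x.round(4),round(g.fun,1))
E
```

```text
[ 0.49339319 -0.176629    0.13568409] [ 1.79959814e+02 -3.59136612e-02 -1.76737534e+02] 0.03518011049195435 39.35
labels_white 0.45 [ 0.4964 -0.1759] [0.103 0.015] 1.9 [ 0.4986 -0.175 ]
labels_red 0.54 [0.4506 0.0744] [0.099 0.019] 1.6 [0.4533 0.0748]
dibber 0.75 [0.4892 0.166 ] [0.023 0.168] 179.5 [0.4851 0.1667]
side 0.72 [209. 173. 233. 212.] [ 0.5966 -0.3506] 18.9
scene 0.28 [319. 210. 392. 278.] [ 0.434  -0.1045] 1732.6
```

```bash
python3 -c "
import cv2
a=cv2.imread('pics/s3.png');cv2.imwrite('pics/s3c.png',cv2.resize(a[140:330,190:430],None,fx=3.1,fy=3.1,interpolation=cv2.INTER_CUBIC))"
```

```text
(no output)
```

View pics/s3c.png

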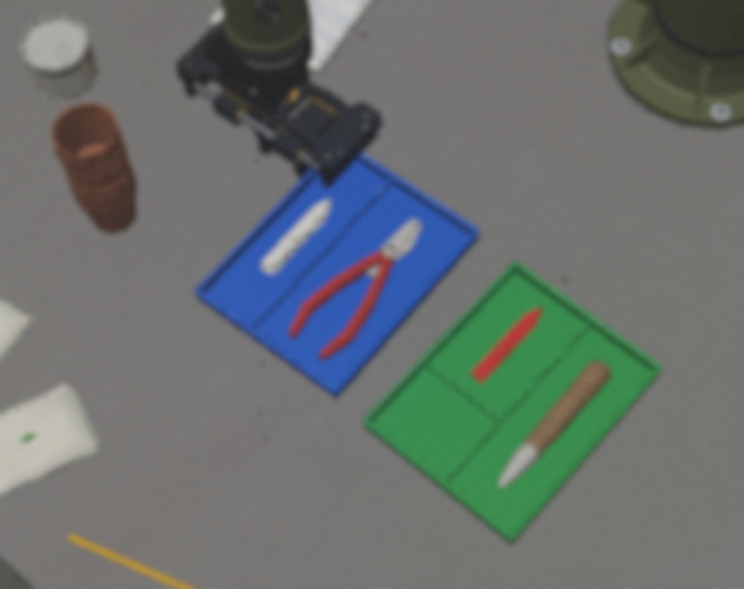

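The side view shows all four flat things in the right compartments: white labels (crop 297,237), secateurs (360,285), red labels (505,345), dibber (555,425). Last come the pots at (95,165).

play_rows --steps '[[[0, 0, -0.05, 0, 0, 0, 0.087], [0, 0, -0.05, 0, 0, 0, 0.087], [0, 0, 0, 0, 0, 0.136, 0.087], [0, 0, 0, 0, 0, 0.136, 0.087], [0, 0, 0, 0, 0, 0.136, 0.087], [0, 0, 0, 0, 0, 0.136, 0.087], [0, 0, 0, 0, 0, 0.136, 0.087], [0, 0, 0, 0, 0, 0.136, 0.087], [0, 0, 0, 0, 0, 0.136, 0.087], [0, 0, 0, 0, 0, 0.136, 0.087], [0, 0, 0, 0, 0, 0.136, 0.087], [0, 0, 0, 0, 0, 0.136, 0.087]]]'

```text
time_s: 40.95
tool_pos: [0.4931, -0.177, 0.2323]
tool_rot: [-179.9, -0.1, 105.0]
force: [0.6, 0.5, -0.2]
grip_width: 0.087
grasp_force: 0.0
```

play_rows --steps '[[[0, 0, 0, 0, 0, 0.136, 0.087], [0, 0, 0, 0, 0, 0.132, 0.087], [-0.043, 0.0173, 0, 0, 0, 0, 0.087], [-0.043, 0.0173, 0, 0, 0, 0, 0.087], [-0.043, 0.0173, 0, 0, 0, 0, 0.087], [-0.043, 0.0173, 0, 0, 0, 0, 0.087], [-0.043, 0.0173, 0, 0, 0, 0, 0.087], [-0.043, 0.0173, 0, 0, 0, 0, 0.087], [0, 0, 0, 0, 0, 0, 0.087], [0, 0, 0, 0, 0, 0, 0.087], [0, 0, 0, 0, 0, 0, 0.087]]]'

```text
time_s: 42.05
tool_pos: [0.5975, -0.4334, 0.2327]
tool_rot: [-179.9, -0.1, 90.1]
force: [0.7, 0.3, 0.0]
grip_width: 0.0869
grasp_force: 0.0
```

```bash
python3 - <<'E'
from h import *
r=snap('wrist','w10.png'); o=get_obs();print(o['qpos'].round(1)); delta(.597,-.351,90,.112)
for s in silhouettes('wrist','pots'): print(round(s['p'],2),s['extent'])
E
```

```text
[ 62.6  37.1 -50.4  63.7  27.6  90.6  19.1]
time 42.1 at [ 0.5975 -0.4334  0.2336] [-180.    -0.    90.1] turn_z 0.001 shift 0.0824 -0.0005 0.1216
0.98 [281.3, 76.3, 381.1, 174.0]
0.74 [210.0, 251.2, 281.6, 333.8]
```

View pics/w10.png

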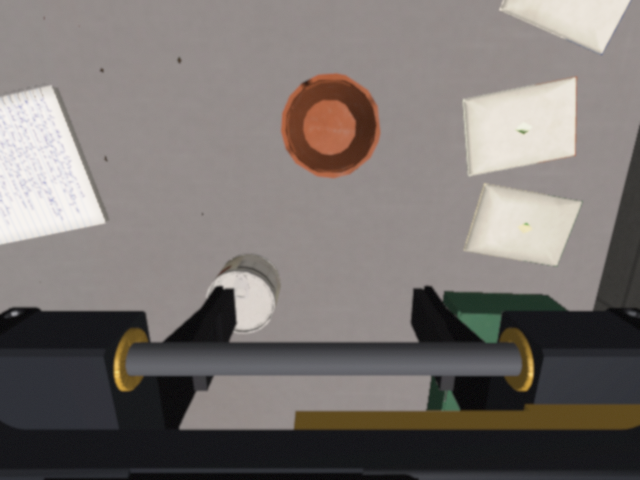

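The rim shows at (331,125), about 98 px wide. The tin at (240,298) is below and clear of it. Computing the centre.

```bash
python3 - <<'E'
from h import *
r=read_camera('wrist'); V=np.array(r['view']); print(-V[:3,:3].T@V[:3,3], V[:3,:3].round(3).tolist())
s=silhouettes('wrist','pots')[0]; ys,xs=np.nonzero(s['pixels']); print(xs.mean(),ys.mean())
c=ray(r,331.2,125.2,.161); print(c, np.linalg.norm(ray(r,281.3,125,.161)-ray(r,381.1,125,.161)))
delta(c[0],c[1],90,.112); print(proj(r,get_obs()['tool_pos']))
print(ray(r,240,300,.058))
E
```

```text
[ 0.59772266 -0.34925976  0.4161184 ] [[1.0, 0.0, 0.0], [-0.0, 0.952, -0.306], [-0.0, 0.306, 0.952]]
330.4490022172949 124.89061345158906
[ 0.60308774 -0.34886343  0.161     ] 0.06640011964714569
time 42.25 at [ 0.5973 -0.4343  0.2345] [1.8e+02 1.0e-01 9.0e+01] turn_z 0.0 shift 0.0855 0.0058 0.1225
[322.24295509 289.73789004]
[ 0.50754594 -0.52930099  0.058     ]
```

play_rows --steps '[[[0.0285, 0.002, 0, 0, 0, 0, 0.087], [0.0285, 0.002, 0, 0, 0, 0, 0.087], [0.0285, 0.002, 0, 0, 0, 0, 0.087], [0, 0, 0, 0, 0, 0, 0.087], [0, 0, 0, 0, 0, 0, 0.087], [0, 0, 0.02, 0, 0, 0, 0.087], [0, 0, 0, 0, 0, 0, 0.087]]]'

```text
time_s: 42.95
tool_pos: [0.6013, -0.3516, 0.2112]
tool_rot: [-179.8, -0.0, 89.8]
force: [-0.6, -0.9, 0.1]
grip_width: 0.087
grasp_force: 0.0
```

```bash
python3 - <<'E'
from h import *
delta(.6034,-.3488,90,.113); r=snap('wrist','w11.png')
for s in silhouettes('wrist','pots')[:2]: print(round(s['p'],2),s['extent'])
E
```

```text
time 42.95 at [ 0.6013 -0.3516  0.2112] [-179.8   -0.    89.8] turn_z -0.004 shift 0.0028 0.0021 0.0982
0.91 [275.3, 184.9, 376.0, 297.1]
```

View pics/w11.png

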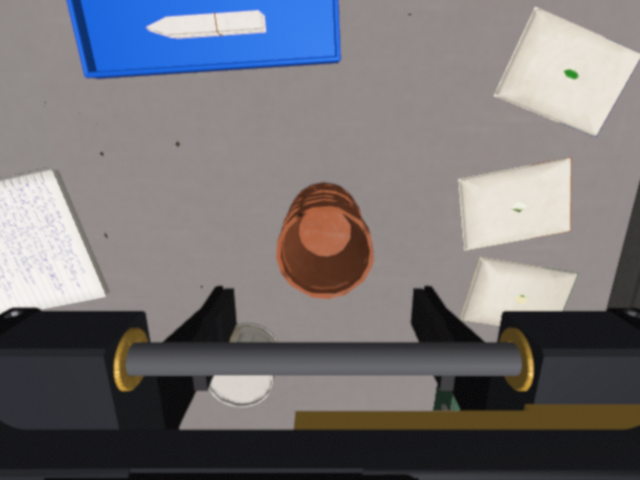

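The rim is centred at (325,250) between the fingers (tips' centre line at 324), with several millimetres to spare on each side. Descending.

play_rows --steps '[[[0.0025, 0.0015, 0.02, 0, 0, 0, 0.087], [0, 0, 0.02, 0, 0, 0, 0.087], [0, 0, 0.02, 0, 0, 0, 0.087], [0, 0, 0.02, 0, 0, 0, 0.087], [0, 0, 0.012, 0, 0, 0, 0.087], [0, 0, 0.005, 0, 0, 0, 0.087], [0, 0, 0, 0, 0, 0, 0.087], [0, 0, 0, 0, 0, 0, 0.05], [0, 0, 0, 0, 0, 0, 0.05], [0, 0, 0, 0, 0, 0, 0.05], [0, 0, 0, 0, 0, 0, 0.05]]]' --force 12

```text
time_s: 44.15
tool_pos: [0.605, -0.3476, 0.1172]
tool_rot: [180.0, 0.0, 89.9]
force: [-1.2, 0.6, 1.3]
grip_width: 0.0631
grasp_force: 12.5
```

play_rows --steps '[[[0, 0, 0, 0, 0, 0, 0.05], [0, 0, 0, 0, 0, 0, 0.05]]]'

```text
time_s: 44.35
tool_pos: [0.6049, -0.3477, 0.1171]
tool_rot: [180.0, 0.0, 89.9]
force: [-0.1, -0.4, 3.5]
grip_width: 0.0629
grasp_force: 12.0
```

play_rows --steps '[[[0, 0, -0.01, 0, 0, 0, 0.05], [0, 0, -0.025, 0, 0, 0, 0.05], [0, 0, -0.025, 0, 0, 0, 0.05], [0, 0, -0.01, 0, 0, 0, 0.05], [0.02, -0.003, 0, 0, 0, 0, 0.05], [0.03, -0.003, 0, 0, 0, 0, 0.05], [0.035, -0.004, 0, 0, 0, 0, 0.05], [0.035, -0.004, 0, 0, 0, 0, 0.05], [0.035, -0.004, 0, 0, 0, 0, 0.05], [0.035, -0.004, 0, 0, 0, 0, 0.05], [0.035, -0.004, 0, 0, 0, 0, 0.05], [0.035, -0.004, 0, 0, 0, 0, 0.05]]]' --force 15

```text
time_s: 45.55
tool_pos: [0.5746, -0.0861, 0.1862]
tool_rot: [-180.0, 0.0, 89.9]
force: [0.4, -0.0, -1.3]
grip_width: 0.0627
grasp_force: 14.9
```

play_rows --steps '[[[0.035, -0.004, 0, 0, 0, 0, 0.05], [0.035, -0.004, 0, 0, 0, 0, 0.05], [0.035, -0.004, 0, 0, 0, 0, 0.05], [0.03, 0, 0, 0, 0, 0, 0.05], [0.02, 0, 0, 0, 0, 0, 0.05], [0.006, 0, 0, 0, 0, 0, 0.05], [0, 0, 0, 0, 0, 0, 0.05], [0, 0, 0, 0, 0, 0, 0.05], [0, 0, 0, 0, 0, 0, 0.05]]]'

```text
time_s: 46.45
tool_pos: [0.5637, 0.0715, 0.1863]
tool_rot: [-180.0, 0.0, 89.8]
force: [0.6, -0.3, -2.3]
grip_width: 0.0633
grasp_force: 14.9
```

```bash
python3 - <<'E'
from h import *
o=get_obs();print(o['grip_width'],o['grasp_force'],o['qpos'].round(1)); delta(.563,.0729,90,.121)
r=snap('side','s4.png'); f=r['frame']
cv2.imwrite('pics/s4c.png',cv2.resize(f[150:330,230:470],None,fx=3,fy=3,interpolation=cv2.INTER_CUBIC)[...,::-1])
b=proj(r,(.563,.0729,.07)); print('pot bottom expected',b,(b-[230,150])*3)
E
```

```text
0.06327323725087822 14.932291014119983 [ 42.9  18.8 -63.3  94.7  17.2  77.2 -23.3]
time 46.45 at [0.5637 0.0715 0.1863] [-180.     0.    89.8] turn_z -0.004 shift 0.0014 -0.0007 0.0653
pot bottom expected [329.32403785 266.99913892] [297.97211354 350.99741675]
```

View pics/s4c.png

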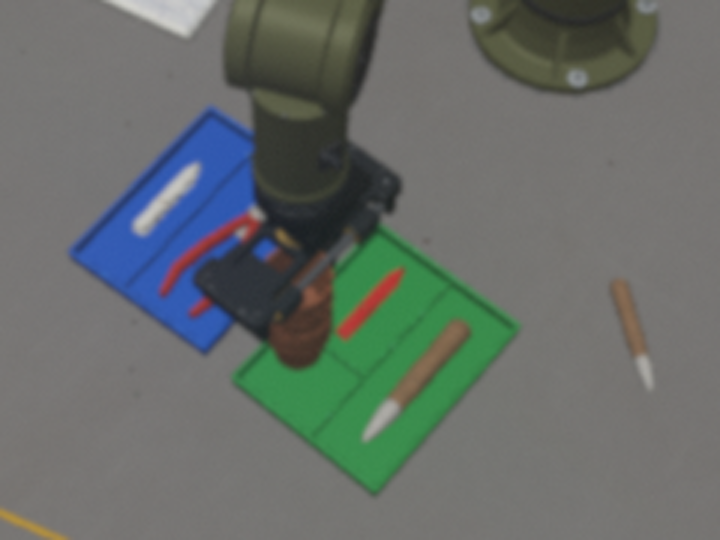

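The pot bottom at crop (300,353) matches the expected (298,351), hanging upright over the square compartment. Lowering.

play_rows --steps '[[[0.001, -0.0005, 0.015, 0, 0, 0, 0.05], [0, 0, 0.02, 0, 0, 0, 0.05], [0, 0, 0.015, 0, 0, 0, 0.05], [0, 0, 0.01, 0, 0, 0, 0.05], [0, 0, 0.003, 0, 0, 0, 0.05], [0, 0, 0, 0, 0, 0, 0.05], [0, 0, 0, 0, 0, 0, 0.05], [0, 0, 0, 0, 0, 0, 0.05]]]'

```text
time_s: 47.3
tool_pos: [0.5635, 0.0747, 0.1244]
tool_rot: [179.9, 0.0, 89.9]
force: [-0.1, -0.3, -0.0]
grip_width: 0.0631
grasp_force: 14.9
```

play_rows --steps '[[[-0.001, 0, 0.0015, 0, 0, 0, 0.05], [0, 0, 0.0015, 0, 0, 0, 0.05], [0, 0, 0, 0, 0, 0, 0.05], [0, 0, 0, 0, 0, 0, 0.05]]]'

```text
time_s: 47.7
tool_pos: [0.5629, 0.0735, 0.1206]
tool_rot: [-180.0, 0.0, 89.9]
force: [0.6, 0.0, -0.7]
grip_width: 0.063
grasp_force: 14.9
```

play_rows --steps '[[[0, 0, 0.0005, 0, 0, 0, 0.05], [0, 0, 0, 0, 0, 0, 0.06], [0, 0, 0, 0, 0, 0, 0.064], [0, 0, 0, 0, 0, 0, 0.07], [0, 0, 0, 0, 0, 0, 0.076], [0, 0, 0, 0, 0, 0, 0.082], [0, 0, 0, 0, 0, 0, 0.085], [0, 0, 0, 0, 0, 0, 0.085]]]'

```text
time_s: 48.5
tool_pos: [0.563, 0.0735, 0.1201]
tool_rot: [180.0, 0.0, 89.9]
force: [-0.1, -0.8, -0.5]
grip_width: 0.084
grasp_force: 0.0
```

play_rows --steps '[[[0, 0, -0.015, 0, 0, 0, 0.085], [0, 0, -0.02, 0, 0, 0, 0.085], [0, 0, -0.03, 0, 0, 0, 0.085], [0, 0, -0.04, 0, 0, 0, 0.085], [-0.04, 0, -0.03, 0, 0, 0, 0.085], [-0.04, 0, 0, 0, 0, 0, 0.085], [-0.04, 0, 0, 0, 0, 0, 0.085], [0, 0, 0, 0, 0, 0, 0.085], [0, 0, 0, 0, 0, 0, 0.085]]]'

```text
time_s: 49.4
tool_pos: [0.5629, -0.0475, 0.2559]
tool_rot: [180.0, -0.0, 89.8]
force: [0.5, 0.1, 0.6]
grip_width: 0.0848
grasp_force: 0.0
```

```bash
python3 - <<'E'
from h import *
o=get_obs();print(o['tool_pos'],o['joint_velocities'].round(1).tolist(),o['time_s'])
r=snap('wrist','w12.png'); s=read_camera('side')
for n,z,p in(('labels_white',.013,(.494,-.177)),('labels_red',.01,(.445,.0725)),('dibber',.015,(.49,.165)),('secateurs',.012,(.49,-.085))): sil('side',n,s,z,p,.12)
for q in silhouettes('side','pots')[:1]: print(q['extent'])
E
```

```text
[ 0.56288967 -0.04751655  0.25593147] [-2.1, -0.2, -2.1, 0.6, -0.8, -0.4, -0.2] 49.4
labels_red 0.65 [0.4506 0.0744] [0.095 0.017] 0.3 [0.4515 0.0745]
dibber 0.9 [0.4887 0.1683] [0.169 0.026] 2.4 [0.4838 0.1672]
secateurs 0.68 [ 0.4925 -0.0808] [0.188 0.068] 0.1 [ 0.4984 -0.0835]
[318.7, 242.5, 342.3, 283.3]
```

View pics/w12.png

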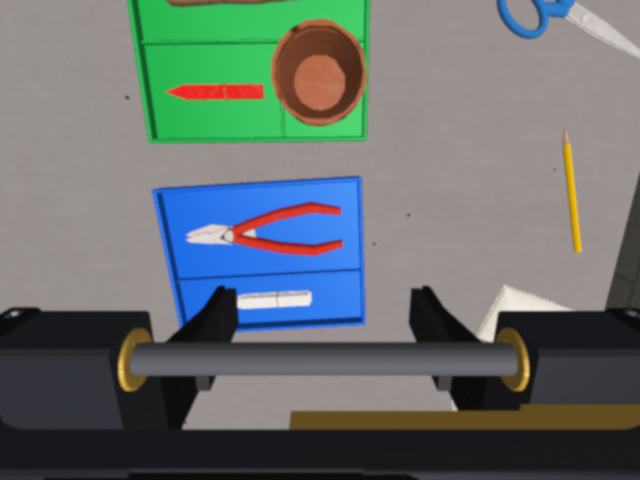

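The wrist view shows the pots upright in the square compartment at (320,75), with the red labels, secateurs and white labels centred in theirs. The side-camera numbers agree.

```bash
python3 -c "
from cell import *
print(sign_off())"
```

```text
the job is handed in; nothing more can be done
None
```

Both kits are made up and the job is handed in at about 50 s of the 142 s allowed: all four flat things went into their compartments first, the pots last and upright. The camera checks looked right before hand-in, but no verdict came back.

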